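# Bring the brake disc's empty bobbin seat to the dial gauge and lock the stand

### The job

The brake disc on the checking stand is suspected of being bent where a bobbin has been taken out: with a fingertip, gently and slowly push one of the carrier's black arms round, either way, in as many pushes as it takes, until the empty bobbin seat points straight at the gauge's plunger, then push the stand's clamp lever fully home to lock it there. Grip and lift nothing: the disc only rests on its spindle. Keep off the bright braking ring and the gauge, leave the loose things where they lie, and finish clear of everything.

Things in the scene. Friction and masses are not known exactly. Their poses are not given: they have to be found in the camera images.
- stand: disc-checking stand, fixed: green cast base plate 170 x 170 mm, 14 mm high, bearing column (36 mm radius, to 68 mm high) in its middle, and an outrigger with the clamp boss (34 mm wide, 38 mm high) at (-100, +150) mm, outside the disc, near left as the robot sees it. Origin on the spindle axis at bench height, z up; x points away from the robot within 20 degrees
- spindle (a joint): turning angle of the brake disc on the stand's upright spindle, rad, growing anticlockwise from above; 0 when the empty seat lies along the stand's +x. No stops either way. Friction about 0.15 N m (2 N at the middle of an arm); it stays where it is left
- disc: the disc's black carrier: flat spider, underside 80, top 88 mm above the bench; hub 47 mm radius, five arms 72 degrees apart, 18 mm wide, each ending in an eye 27 mm wide, 94 mm from the axis. Open windows between arms from hub to ring (103 mm), free below to 14 mm height outside the column. Origin on the axis at the underside; x along the arm with the empty seat. 1.3 kg, rests by weight only
- brake_ring: the disc's bright drilled friction ring: 103 to 138 mm from the axis, 5 mm thick, 81.5 to 86.5 mm above the bench, floating on the bobbins. Origin on the spindle axis. It must not be touched
- disc_center (a point): point on the spindle axis at the top face of the carrier, 88 mm above the bench (the steel spigot stands 7 mm higher)
- empty_seat (a point): centre of the empty seat, an open hole 17 mm wide in the eye at the end of one carrier arm, 94 mm from the axis, at the carrier's top face. The other four arms carry bright round steel bobbins (25 mm heads, 3 mm proud) in theirs
- gauge: dial gauge (58 mm dial) on a 200 mm post and magnetic base, fixed beyond the disc. Origin on the stand's spindle axis at bench height; +x runs outward from the spindle under the plunger and dial (120 mm out, dial centre 156 mm high) to the post (218 mm out) and base (184 to 240 mm out, 50 mm wide). Not to be touched
- gauge_foot (a point): tip of the gauge's thin upright plunger, 120 mm from the spindle axis, just above the friction ring
- clamp (a joint): angle of the clamp lever about its upright pivot, rad: starts loose at 0 to 0.25; 1.2 is its stop (fully home, locked). Grows anticlockwise from above, the free end coming towards the robot; at 0 it points along the stand's +y. Friction about 0.13 N m, no spring. Do not count on it to hold the disc against a push
- clamp_pivot (a point): point on the clamp lever's upright pivot axis, 45 mm above the bench, at half the height of the lever's arm (arm 12 mm wide, 10 mm high: 39.5 to 49.5 mm above the bench, running from the pivot to the knob)
- clamp_knob (a point): centre of the black ball knob (26 mm wide) on the free end of the clamp lever, 86 mm from its pivot, 46 mm above the bench
- bobbin_a: new steel bobbin, flanged, 25 mm wide, 11 mm high, standing near the clamp boss, loose; origin under its middle; not part of the job
- bobbin_b: new steel bobbin, the same, standing between the stand and the robot, loose; origin under its middle; not part of the job
- screwdriver: screwdriver, 170 mm long, lying between the stand and the robot, loose; origin under it; not part of the job
- bracket: small black steel L-bracket, 75 x 24 mm, 30 mm high at its upturned end, lying to the near right of the stand, loose; origin under its middle; not part of the job
- grease_tin: aluminium grease tin, 66 mm wide, 52 mm high, standing to the right of the stand, loose; origin under its middle; not part of the job
- control_unit: engine control unit, aluminium box 130 x 165 mm, 30 mm high, with a black connector, lying far to the right, loose; origin under its middle; not part of the job
- wrench: open-ended spanner, 190 mm long, lying far to the left, loose; origin under it; not part of the job

How it is judged:
By the outcome, as a careful person would: the job done as asked, in the order asked, and still so for the second after the job is handed in, with the robot touching nothing.
It also fails if it takes over 72 s, if anything falls off the work surface, if the arm or the gripper's body presses on something with over 40 N, if the wrist force passes 120 N, or if a joint passes its speed limit or range.

### The arm

A 6-joint arm with a two-finger parallel gripper is mounted at the origin on the work surface. World frame = base frame: x ahead of the robot, y to its left, z up, the work surface at z = 0. Lengths are in m, angles in rad, forces in N, time in s.
With the tool pointing down it reaches from about 0.3 to 1 m from the base axis. Payload 5.1 kg.
Tool frame: the origin (TCP) lies at the very end of the fingers, on their centre line; the grasp point (between the pads) lies 19 mm behind it; x points along the fingers, y is the direction in which the jaws open and shut, and the axes are right-handed (so a half turn about x gives the same grasp; the last joint's range is limited). The gripper opens to 95 mm and grips with 3 to 60 N. Pads are 20 mm wide; open, the fingers measure 119 mm over their backs; the gripper's body (75 mm by 180 mm) begins 59 mm behind the grasp point.
Start: joints at [1.203, 0.124, 1.65, -0, 1.367, -0.083], TCP at [0.183, 0.624, 0.215] pointing down, gripper open.
Joint ranges: [-2.61, 2.61], [-1.02, 2.33], [0.03, 2.71], [-1.35, 4.49], [0.32, 2.68], [-2.91, 2.91]. Speed limits (rad/s): [2.57, 2.57, 3.14, 3.14, 3.14, 3.14].

### API

Orientations are given as [roll, pitch, yaw] about the fixed x, y, z axes, in that order (R = Rz(yaw) Ry(pitch) Rx(roll)).
In Python, from rig import arm gives the robot as it stands.
- The arm moves only by the tool apply_moves, never from a script. Its argument "rows" is a list of rows, each an object with "offset": the shift along the tool's x, y, z in mm, a list of three; "rotation": the turn, a rotation vector about the tool's x, y, z in rad, a list of three; "gripper": the finger opening in mm, from 0 to 95.1. A call has 1 to 12 rows; each row is the pose to reach, as a shift and turn from the pose commanded when the call began, along the tool's axes at that moment; what a row does not reach only later rows make up. A row lasts 1/10 s, in which the tool goes at most 50 mm and 8.59 degrees, less where a joint would pass 70% of its speed; a pose out of reach is approached as far as the arm can. A call with a gripper value outside its range is refused whole. The fingers move at their own pace and stop on an object; "newtons" is the grip in N (left out, the last holds). Time passes only in rows, so rows that repeat a pose let the fingers close. It gives the time, the measured TCP pose, the force and the opening at its end, in the units of the state.
- arm.read_state(): the state, without advancing time (a new reading comes with each control period).
- arm.grab_frame(name): name is "scene" or "top"; returns a dict with "img" (420x560x3 uint8, red, green, blue), "depth" (420x560 float32, m along the optical axis (not along the pixel's ray), 0 where there is no reading), "fx", "fy", "cx", "cy" (pixels), "k1" (the pictures are not rectified: a ray, as slopes to the right and down, at radius r is drawn at 1 + k1 r^2 times it, then the intrinsics apply), "R" (3x3) and "t" (3): a world point X has camera coordinates R X + t. Camera axes: x right, y down, z forward; pixel columns grow to the right and rows downward; lengths in m; the calibration is good to about 2 mm. A picture is of the moment at which its call begins.
- arm.job_done(): hands the job in, once; it reports no verdict.
The state is a dict: "time": time; "q": joint angles; "qvel": joint speeds; "joint_efforts": joint torques, N m; "tcp_pos": TCP position; "orientation": TCP orientation; "wrist_force": force on the tool from outside, world axes, zero at the start; "ft_torque": the same for the moment, N m; "finger_gap": opening from 0.0 (shut) to 1.0 (fully open).
Only numpy, scipy, OpenCV 4.12 (cv2) and the standard library are available. Lean on these libraries where they do the work, as an engineer would, in place of code of your own. Each camera call takes 0.05 s, during which the arm holds its last target. There are 200 camera calls.

## Working session

There is one attempt and no reset: what is moved stays moved. The work goes in short steps, Python scripts to look and compute and a tool call to move; the robot and the scene stay as the last step left them, time stands still between calls to the robot, and variables do not carry over. Pictures are saved under pics/ and viewed, about 8 in all and at most 12, crops included, and the job is handed in when it is done.

Besides the shell and the picture viewer there is one more tool, called after ">>>" as name([rows], argument=value, ...), one row to a line, values as JSON. apply_moves: Moves the arm, as the interface text tells. Its arguments: {"type":"object","properties":{"rows":{"type":"array"},"newtons":{"type":"number"}},"required":["rows"]}

```bash
ls; mkdir -p pics
cat > h.py <<'E'
import numpy as np, cv2
from rig import arm
def grab(n):
    return arm.grab_frame(n)
def ray(f,u,v):
    K=np.array([[f['fx'],0,f['cx']],[0,f['fy'],f['cy']],[0,0,1.]])
    p=cv2.undistortPoints(np.array([[[u,v]]],float),K,np.array([f['k1'],0,0,0.]))[0,0]
    d=np.array(f['R']).T@np.array([p[0],p[1],1]); c=-np.array(f['R']).T@np.array(f['t'])
    return c,d
def atz(f,u,v,z):
    c,d=ray(f,u,v); return c+d*(z-c[2])/d[2]
def proj(f,X):
    K=np.array([[f['fx'],0,f['cx']],[0,f['fy'],f['cy']],[0,0,1.]])
    return cv2.projectPoints(np.array(X,float).reshape(-1,1,3),cv2.Rodrigues(np.array(f['R']))[0],np.array(f['t'],float),K,np.array([f['k1'],0,0,0.]))[0][:,0]
def crop(f,x0,y0,x1,y1,name,s):
    im=cv2.cvtColor(f['img'],cv2.COLOR_RGB2BGR)[y0:y1,x0:x1]
    cv2.imwrite('pics/'+name,cv2.resize(im,None,fx=s,fy=s,interpolation=cv2.INTER_CUBIC))
E
python3 - <<'E'
from h import *
import pickle
for n in('top','scene'):
    f=grab(n); pickle.dump(f,open(n+'.pkl','wb')); crop(f,0,0,560,420,n+'0.png',1.4)
    print(n,-np.array(f['R']).T@f['t'],f['fx'],f['k1'])
s=arm.read_state(); print(s)
E
```

```text
pics
top [0.31604684 0.00212169 1.19311389] 420.8632955577165 -0.001296915088844112
scene [ 1.15865993 -0.6502561   0.98025795] 430.30023492457383 -0.010843942907893386
{'time': 0.1, 'q': array([ 1.20338432e+00,  1.24442405e-01,  1.65149251e+00, -2.97510135e-06,
        1.36750364e+00, -8.26026367e-02]), 'qvel': array([-0.00135735, -0.0009871 , -0.00405435, -0.00106964,  0.00110165,
        0.00022575]), 'joint_efforts': array([ 6.71796224e-04, -4.18884873e+01, -3.61094964e+01,  7.76722259e-02,
        4.62715002e-02, -8.21894719e-05]), 'tcp_pos': array([0.18246081, 0.62327862, 0.2135349 ]), 'orientation': array([-1.65182103,  1.56895042, -1.9366298 ]), 'wrist_force': array([ 0.06728154,  0.38807606, -0.09653577]), 'ft_torque': array([-0.00726397, -0.0442935 ,  0.06909734]), 'finger_gap': 1.003176464169866}
```

View pics/top0.png

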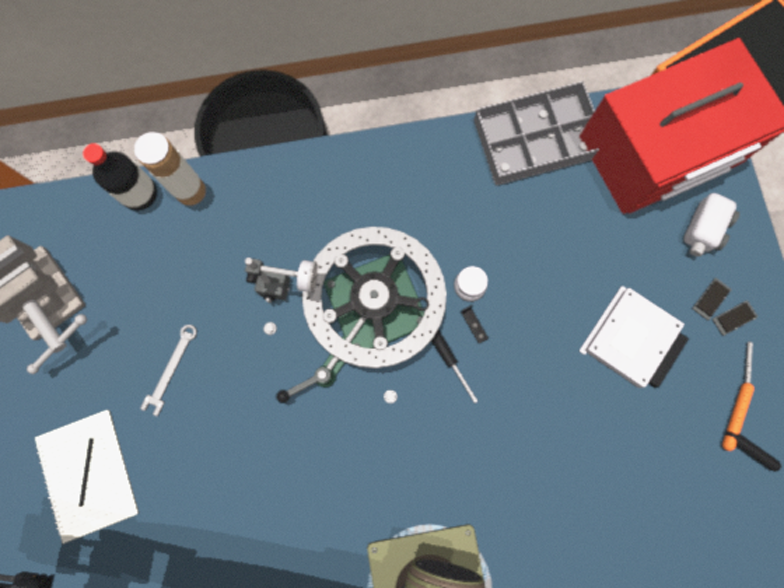

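View pics/scene0.png

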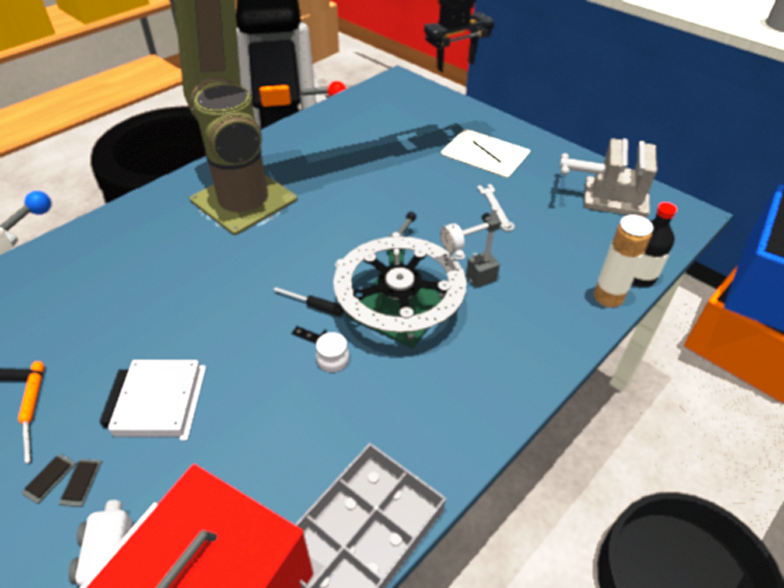

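The top picture shows the disc centre at about (374,294) and the gauge to its left at about (308,280). The empty seat looks to be on the right, near (422,304). The clamp pivot is at (323,376) and the knob at (283,396), and I need a closer look.

Run:
```python
from h import *
import pickle
f=pickle.load(open('top.pkl','rb')); crop(f,170,145,340,300,'top1.png',4.7)
for n,u,v,z in [('ctr',374,294,.095),('b1',341,260,.091),('b2',397,254,.091),('b3',380,343,.091),('b4',330,315,.091),('seat',422,303,.088),('piv',323,376,.05),('knob',283,396,.055)]:
    p=atz(f,u/1.4,v/1.4,z); print(n,p.round(4))
```

```text
ctr [0.5551 0.0074 0.095 ]
b1 [0.6336 0.0592 0.091 ]
b2 [ 0.6264 -0.0497  0.091 ]
b3 [0.4611 0.012  0.091 ]
b4 [0.5304 0.0965 0.091 ]
seat [ 0.5232 -0.08    0.088 ]
piv [0.4226 0.1315 0.05  ]
knob [0.398  0.2118 0.055 ]
```

View pics/top1.png

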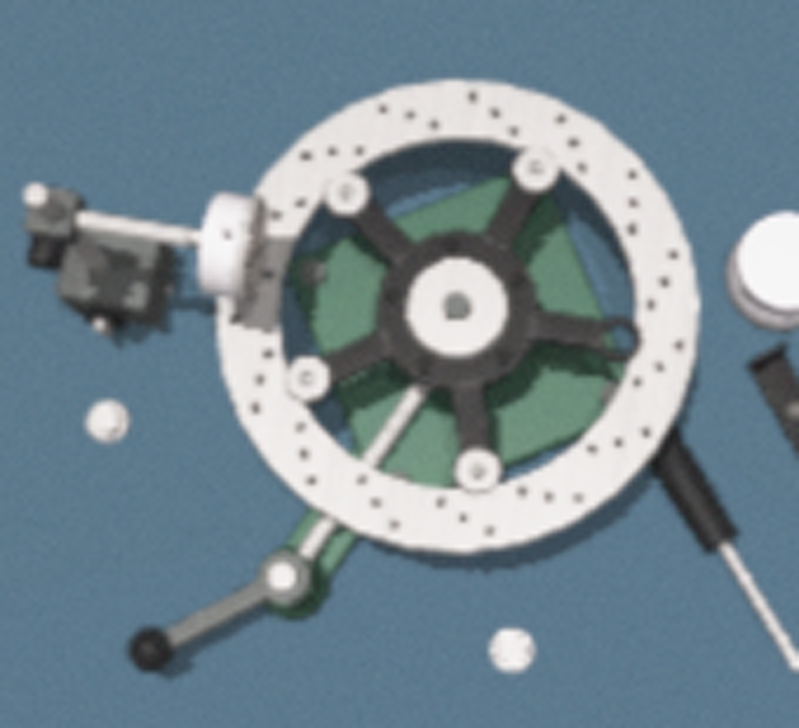

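Run:
```python
from h import *
import pickle
f=pickle.load(open('scene.pkl','rb')); crop(f,225,125,375,255,'scene1.png',5.2)
t=pickle.load(open('top.pkl','rb'))
def T(u,v): return 170+u/4.7-.4,145+v/4.7-.4
B=[(536,168),(347,192),(307,378),(478,470)]
P=np.array([atz(t,*T(*b),.091)[:2] for b in B])
from scipy.optimize import least_squares
def res(x):
    k=np.array([0,1,2,3])*np.radians(72)+x[2]
    return (np.c_[x[0]+.094*np.cos(k),x[1]+.094*np.sin(k)]-P).ravel()
r=least_squares(res,[.555,.007,-.6]); print('fit',r.x,np.degrees(r.x[2]), r.fun.round(4)*1e3)
print('ctr',atz(t,*T(456,306),.095),'ringc',)
c=r.x[:2]
s=atz(t,*T(621,339),.088)[:2]-c; print('seat',np.hypot(*s),np.degrees(np.arctan2(s[1],s[0])), 'pred',np.degrees(r.x[2])-72)
for n,uv,z in [('posttop',(36,194),.2),('base',(115,268),.03),('piv',(283,576),.055),('knob',(150,649),.05),('boba',(107,421),.011)]:
    p=atz(t,*T(*uv),z)[:2]; d=p-c; print(n,p.round(4),np.hypot(*d).round(4),np.degrees(np.arctan2(d[1],d[0])).round(2), 'dpt', (lambda q:np.round(np.array(t['t'])[2]*0+t['depth'][int(round(q[1])),int(round(q[0]))],4))(T(*uv)))
```

```text
fit [ 0.55592718  0.00793503 -0.67302256] -38.561351977103996 [ 0.  -0.2 -0.   0.3  0.2 -0.1 -0.2 -0. ]
ctr [0.55615386 0.00864087 0.095     ] ringc
seat 0.09472216740574295 -110.7974066241779 pred -110.561351977104
posttop [0.6303 0.2134] 0.2185 70.11 dpt 1.0289
base [0.6296 0.2082] 0.2134 69.79 dpt 1.1724
piv [0.4263 0.1327] 0.1799 136.08 dpt 1.1356
knob [0.3991 0.2143] 0.2592 127.24 dpt 1.1187
boba [0.5413 0.2288] 0.2213 93.78 dpt 1.1937
```

View pics/scene1.png

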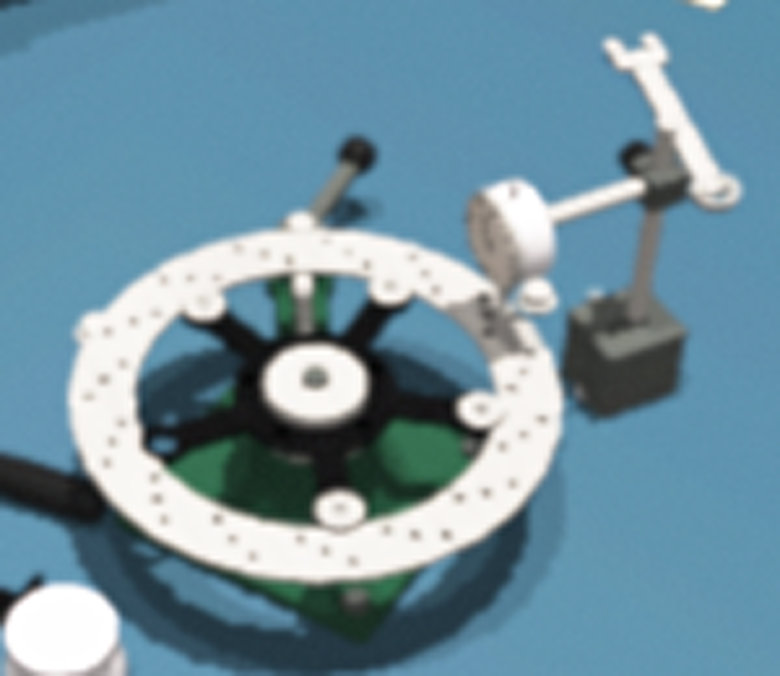

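The gauge post comes out at 218.5 mm from the axis (218 expected), bearing 70.1°. The seat is at −110.6°, so it needs about −179.3° of turn. I'll push the arm at −38.6° clockwise along the side away from the gauge.

```bash
cat >> h.py <<'E'
from scipy.spatial.transform import Rotation as Ro
C=np.array([.5559,.0080])
def tool():
    s=arm.read_state(); return np.array(s['tcp_pos']),Ro.from_euler('xyz',s['orientation']).as_matrix(),s
def off(*pts):
    p,R,s=tool()
    for q in pts: print((R.T@(np.array(q)-p)*1e3).round(1).tolist())
E
python3 - <<'E'
from h import *
p,R,s=tool(); print(R.round(3))
a=np.radians(-12); g=[C[0]+.068*np.cos(a),C[1]+.068*np.sin(a)]
off([*p[:2],.30],[*g,.30],[*g,.068])
E
```

```text
[[-0.001  0.281  0.96 ]
 [-0.002  0.96  -0.281]
 [-1.    -0.002 -0.   ]]
[-86.5, -0.2, -0.0]
[-85.7, -480.6, 599.1]
[146.3, -480.2, 599.1]
```

>>> apply_moves([
  {"offset": [-43,0,0],"rotation": [0,0,0],"gripper": 0},
  {"offset": [-86,0,0],"rotation": [0,0,0],"gripper": 0},
  {"offset": [-86,-27,34],"rotation": [0.12,0,0],"gripper": 0},
  {"offset": [-86,-480,599],"rotation": [1.57,0,0],"gripper": 0},
  {"offset": [-86,-480,599],"rotation": [1.57,0,0],"gripper": 0},
  {"offset": [-86,-480,599],"rotation": [1.57,0,0],"gripper": 0},
  {"offset": [-86,-480,599],"rotation": [1.57,0,0],"gripper": 0},
  {"offset": [-86,-480,599],"rotation": [1.57,0,0],"gripper": 0},
  {"offset": [-86,-480,599],"rotation": [1.57,0,0],"gripper": 0},
  {"offset": [-86,-480,599],"rotation": [1.57,0,0],"gripper": 0},
  {"offset": [-86,-480,599],"rotation": [1.57,0,0],"gripper": 0},
  {"offset": [-86,-480,599],"rotation": [1.57,0,0],"gripper": 0},
])

```text
time: 1.3
tcp_pos: [0.4661, 0.2176, 0.3003]
orientation: [-1.441, 1.571, 3.081]
wrist_force: [0.2, 1.1, 0.6]
finger_gap: 0.053
```

```bash
cat > go.py <<'E'
from h import *
import sys
p,R,s=tool(); print(s['time'],p.round(4),s['q'].round(2),s['finger_gap'],R[:,1].round(2),s['wrist_force'].round(1))
a=np.radians(-12); g=[C[0]+.068*np.cos(a),C[1]+.068*np.sin(a)]
print('yaw err deg',np.degrees(np.arctan2(R[1,1],R[0,1])))
off([*g,.30],[*g,.068])
E
python3 go.py
```

```text
1.3 [0.4661 0.2176 0.3003] [ 0.33 -0.22  1.84  0.    1.52  0.52] 0.05277601353152201 [ 0.98 -0.19 -0.  ] [0.2 1.1 0.6]
yaw err deg -10.89771130478384
[0.3, 195.8, 190.2]
[232.3, 195.9, 190.2]
```

>>> apply_moves([
  {"offset": [0,33,32],"rotation": [0,0,0],"gripper": 0},
  {"offset": [0,66,64],"rotation": [0,0,0],"gripper": 0},
  {"offset": [0,100,97],"rotation": [0,0,0],"gripper": 0},
  {"offset": [0,133,129],"rotation": [0,0,0],"gripper": 0},
  {"offset": [0,166,161],"rotation": [0,0,0],"gripper": 0},
  {"offset": [0,196,190],"rotation": [0,0,0],"gripper": 0},
  {"offset": [0,196,190],"rotation": [0,0,0],"gripper": 0},
  {"offset": [50,196,190],"rotation": [0,0,0],"gripper": 0},
  {"offset": [100,196,190],"rotation": [0,0,0],"gripper": 0},
  {"offset": [140,196,190],"rotation": [0,0,0],"gripper": 0},
  {"offset": [140,196,190],"rotation": [0,0,0],"gripper": 0},
])

```text
time: 2.4
tcp_pos: [0.618, -0.002, 0.1524]
orientation: [-1.489, 1.556, 3.039]
wrist_force: [-0.6, -0.3, -1.1]
finger_gap: 0.007
```

```bash
python3 go.py
python3 - <<'E'
from h import *
f=grab('scene'); crop(f,225,85,375,255,'scene2.png',4)
print(proj(f,[.6224,-.0062,.16]))
E
```

```text
2.4 [ 0.618  -0.002   0.1524] [-0.09  0.11  1.77  0.    1.27  0.09] 0.006523449011573859 [ 0.98 -0.18 -0.01] [-0.6 -0.3 -1.1]
yaw err deg -10.514976856938926
[-147.7, 2.9, 3.5]
[84.3, 6.4, 3.2]
[[299.82049689 195.43582046]]
```

View pics/scene2.png

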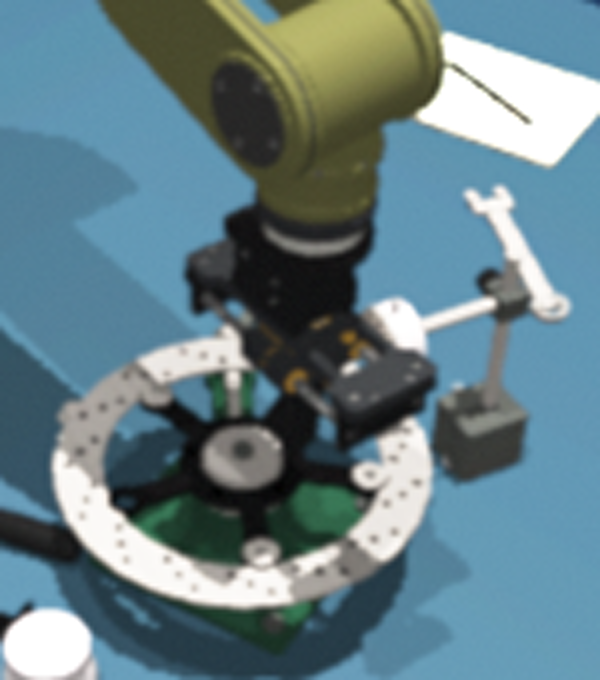

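The gripper hangs over the window with its body well to the near side of the dial. The fingertips are hidden from the camera, so I'll trust the calibrated pose.

```bash
python3 go.py
```

```text
2.45 [ 0.6206 -0.0022  0.157 ] [-0.09  0.11  1.77  0.    1.27  0.09] 0.004489807442915229 [ 0.98 -0.18 -0.01] [ 0.7 -0.3  0.1]
yaw err deg -10.510547514974862
[-143.0, 1.3, 3.6]
[89.0, 3.2, 3.5]
```

>>> apply_moves([
  {"offset": [0,2,3],"rotation": [0,0,0],"gripper": 0},
  {"offset": [25,2,3],"rotation": [0,0,0],"gripper": 0},
  {"offset": [50,2,3],"rotation": [0,0,0],"gripper": 0},
  {"offset": [75,2,3],"rotation": [0,0,0],"gripper": 0},
  {"offset": [90,2,3],"rotation": [0,0,0],"gripper": 0},
  {"offset": [90,2,3],"rotation": [0,0,0],"gripper": 0},
  {"offset": [90,2,3],"rotation": [0,0,0],"gripper": 0},
])

```text
time: 3.15
tcp_pos: [0.6264, -0.0065, 0.0728]
orientation: [1.663, 1.568, -0.091]
wrist_force: [0.1, -0.8, 0.2]
finger_gap: 0.005
```

```bash
cat > arc.py <<'E'
from h import *
import sys
p,R,s=tool(); d=p[:2]-C
a0=np.degrees(np.arctan2(d[1],d[0])); print(s['time'],p.round(4),'R',np.hypot(*d).round(4),'ang',a0.round(2),'F',s['wrist_force'].round(1),'yaw',np.degrees(np.arctan2(R[1,1],R[0,1])).round(1),'tilt',R[:,0].round(3))
st=float(sys.argv[1]); n=int(sys.argv[2]); z=.068
off(*[[*(C+.068*np.array([np.cos(np.radians(a0+st*k)),np.sin(np.radians(a0+st*k))])),z] for k in range(1,n+1)])
E
python3 arc.py -2 12
```

```text
3.15 [ 0.6264 -0.0065  0.0728] R 0.0719 ang -11.66 F [ 0.1 -0.8  0.2] yaw -10.5 tilt [ 0.003 -0.    -1.   ]
[4.8, -4.0, 2.3]
[4.8, -4.2, 4.7]
[4.8, -4.5, 7.0]
[4.8, -4.8, 9.4]
[4.8, -5.2, 11.7]
[4.8, -5.7, 14.0]
[4.8, -6.3, 16.3]
[4.8, -6.9, 18.6]
[4.8, -7.7, 20.9]
[4.8, -8.5, 23.1]
[4.8, -9.4, 25.3]
[4.8, -10.4, 27.5]
```

>>> apply_moves([
  {"offset": [3,-2,2],"rotation": [0,0,0],"gripper": 0},
  {"offset": [4,-3,4.5],"rotation": [0,0,0],"gripper": 0},
  {"offset": [4,-4,7],"rotation": [0,0,0],"gripper": 0},
  {"offset": [4,-4.8,9.4],"rotation": [0,0,0],"gripper": 0},
  {"offset": [4,-5.2,11.7],"rotation": [0,0,0],"gripper": 0},
  {"offset": [4,-5.7,14],"rotation": [0,0,0],"gripper": 0},
  {"offset": [4,-6.3,16.3],"rotation": [0,0,0],"gripper": 0},
  {"offset": [4,-7,18.6],"rotation": [0,0,0],"gripper": 0},
  {"offset": [4,-7.7,20.9],"rotation": [0,0,0],"gripper": 0},
  {"offset": [4,-8.5,23.1],"rotation": [0,0,0],"gripper": 0},
  {"offset": [4,-9.4,25.3],"rotation": [0,0,0],"gripper": 0},
  {"offset": [4,-10.4,27.5],"rotation": [0,0,0],"gripper": 0},
])

```text
time: 4.35
tcp_pos: [0.6095, -0.0317, 0.0666]
orientation: [-0.759, 1.571, -2.514]
wrist_force: [1.0, 1.5, -0.3]
finger_gap: 0.006
```

```bash
python3 arc.py -2.4 12
```

```text
4.35 [ 0.6095 -0.0317  0.0666] R 0.0667 ang -36.56 F [ 1.   1.5 -0.3] yaw -10.5 tilt [-0. -0. -1.]
[-1.4, -0.2, 3.1]
[-1.4, -1.6, 5.6]
[-1.4, -3.1, 8.0]
[-1.4, -4.7, 10.3]
[-1.4, -6.4, 12.6]
[-1.4, -8.2, 14.8]
[-1.4, -10.1, 16.9]
[-1.4, -12.1, 19.0]
[-1.4, -14.1, 21.0]
[-1.4, -16.3, 22.8]
[-1.4, -18.5, 24.6]
[-1.4, -20.8, 26.3]
```

Contact is made at about 1.8 N, as expected, so I'll keep going round.

>>> apply_moves([
  {"offset": [-1,-0.2,3],"rotation": [0,0,0],"gripper": 0},
  {"offset": [-1,-1.6,5.6],"rotation": [0,0,0],"gripper": 0},
  {"offset": [-1,-3.1,8],"rotation": [0,0,0],"gripper": 0},
  {"offset": [-1,-4.7,10.3],"rotation": [0,0,0],"gripper": 0},
  {"offset": [-1,-6.4,12.6],"rotation": [0,0,0],"gripper": 0},
  {"offset": [-1,-8.2,14.8],"rotation": [0,0,0],"gripper": 0},
  {"offset": [-1,-10.1,16.9],"rotation": [0,0,0],"gripper": 0},
  {"offset": [-1,-12.1,19],"rotation": [0,0,0],"gripper": 0},
  {"offset": [-1,-14.1,21],"rotation": [0,0,0],"gripper": 0},
  {"offset": [-1,-16.3,22.8],"rotation": [0,0,0],"gripper": 0},
  {"offset": [-1,-18.5,24.6],"rotation": [0,0,0],"gripper": 0},
  {"offset": [-1,-20.8,26.3],"rotation": [0,0,0],"gripper": 0},
])

```text
time: 5.55
tcp_pos: [0.5842, -0.0538, 0.0677]
orientation: [1.255, 1.571, -0.5]
wrist_force: [1.8, 1.6, 1.0]
finger_gap: 0.004
```

```bash
python3 arc.py -2.4 12
```

```text
5.55 [ 0.5842 -0.0538  0.0677] R 0.068 ang -65.36 F [1.8 1.6 1. ] yaw -10.5 tilt [ 0. -0. -1.]
[-0.3, -2.3, 1.6]
[-0.3, -4.8, 3.1]
[-0.3, -7.3, 4.5]
[-0.3, -9.8, 5.8]
[-0.3, -12.4, 7.0]
[-0.3, -15.0, 8.0]
[-0.3, -17.7, 9.0]
[-0.3, -20.4, 9.8]
[-0.3, -23.2, 10.5]
[-0.3, -26.0, 11.2]
[-0.3, -28.8, 11.7]
[-0.3, -31.6, 12.0]
```

>>> apply_moves([
  {"offset": [0,-2.3,1.6],"rotation": [0,0,0],"gripper": 0},
  {"offset": [0,-4.8,3.1],"rotation": [0,0,0],"gripper": 0},
  {"offset": [0,-7.3,4.5],"rotation": [0,0,0],"gripper": 0},
  {"offset": [0,-9.8,5.8],"rotation": [0,0,0],"gripper": 0},
  {"offset": [0,-12.4,7],"rotation": [0,0,0],"gripper": 0},
  {"offset": [0,-15,8],"rotation": [0,0,0],"gripper": 0},
  {"offset": [0,-17.7,9],"rotation": [0,0,0],"gripper": 0},
  {"offset": [0,-20.4,9.8],"rotation": [0,0,0],"gripper": 0},
  {"offset": [0,-23.2,10.5],"rotation": [0,0,0],"gripper": 0},
  {"offset": [0,-26,11.2],"rotation": [0,0,0],"gripper": 0},
  {"offset": [0,-28.8,11.7],"rotation": [0,0,0],"gripper": 0},
  {"offset": [0,-31.6,12],"rotation": [0,0,0],"gripper": 0},
])

```text
time: 6.75
tcp_pos: [0.551, -0.0597, 0.0678]
orientation: [1.215, 1.57, -0.54]
wrist_force: [3.5, 0.4, -0.0]
finger_gap: 0.006
```

```bash
python3 arc.py -2.4 12
python3 - <<'E'
from h import *
f=grab('top'); crop(f,170,145,340,300,'top2.png',4.7)
E
```

```text
6.75 [ 0.551  -0.0597  0.0678] R 0.0679 ang -94.13 F [ 3.5  0.4 -0. ] yaw -10.5 tilt [ 0. -0. -1.]
[-0.2, -2.8, 0.4]
[-0.2, -5.7, 0.5]
[-0.2, -8.5, 0.5]
[-0.2, -11.4, 0.4]
[-0.2, -14.2, 0.2]
[-0.2, -17.0, -0.1]
[-0.2, -19.8, -0.6]
[-0.2, -22.6, -1.1]
[-0.2, -25.4, -1.8]
[-0.2, -28.1, -2.6]
[-0.2, -30.8, -3.6]
[-0.3, -33.5, -4.6]
```

View pics/top2.png

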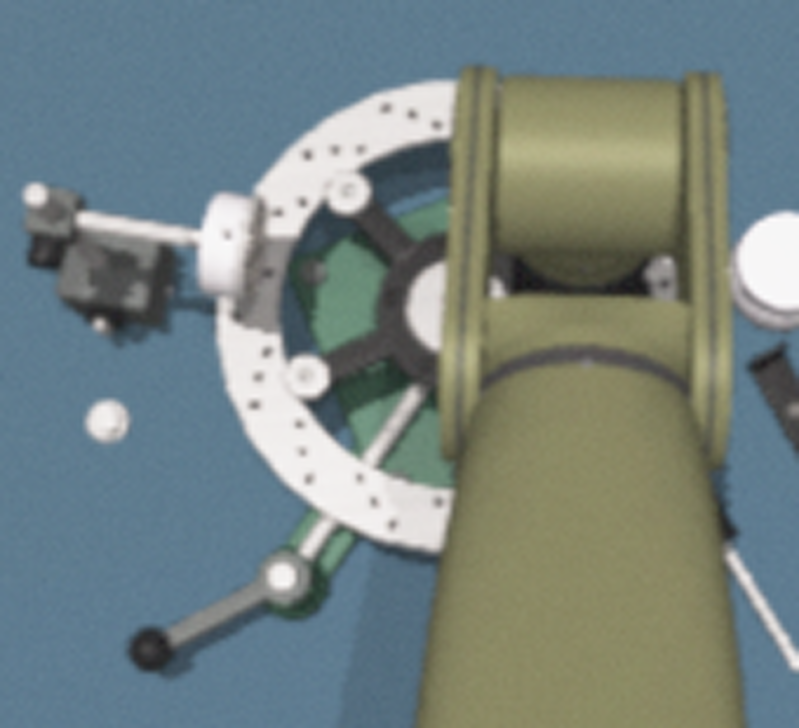

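The disc has turned about 72°: bobbins now sit at (347,192) and (307,378), and the arm hides the rest. Nothing loose has moved.

>>> apply_moves([
  {"offset": [0,-2.8,0.4],"rotation": [0,0,0],"gripper": 0},
  {"offset": [0,-5.7,0.5],"rotation": [0,0,0],"gripper": 0},
  {"offset": [0,-8.5,0.5],"rotation": [0,0,0],"gripper": 0},
  {"offset": [0,-11.4,0.4],"rotation": [0,0,0],"gripper": 0},
  {"offset": [0,-14.2,0.2],"rotation": [0,0,0],"gripper": 0},
  {"offset": [0,-17,-0.1],"rotation": [0,0,0],"gripper": 0},
  {"offset": [0,-19.8,-0.6],"rotation": [0,0,0],"gripper": 0},
  {"offset": [0,-22.6,-1.1],"rotation": [0,0,0],"gripper": 0},
  {"offset": [0,-25.4,-1.8],"rotation": [0,0,0],"gripper": 0},
  {"offset": [0,-28.1,-2.6],"rotation": [0,0,0],"gripper": 0},
  {"offset": [0,-30.8,-3.6],"rotation": [0,0,0],"gripper": 0},
  {"offset": [0,-33.5,-4.6],"rotation": [0,0,0],"gripper": 0},
])

```text
time: 8.0
tcp_pos: [0.5188, -0.0489, 0.0677]
orientation: [-0.334, 1.571, -2.089]
wrist_force: [2.3, -0.9, 1.3]
finger_gap: 0.004
```

```bash
python3 arc.py -2.4 12
```

```text
8.0 [ 0.5188 -0.0489  0.0677] R 0.068 ang -123.11 F [ 2.3 -0.9  1.3] yaw -10.5 tilt [-0. -0. -1.]
[-0.3, -2.6, -1.1]
[-0.3, -5.2, -2.4]
[-0.3, -7.7, -3.7]
[-0.3, -10.1, -5.2]
[-0.3, -12.5, -6.8]
[-0.3, -14.8, -8.4]
[-0.3, -17.0, -10.2]
[-0.3, -19.2, -12.0]
[-0.3, -21.3, -14.0]
[-0.3, -23.3, -16.0]
[-0.3, -25.2, -18.1]
[-0.3, -27.0, -20.3]
```

>>> apply_moves([
  {"offset": [0,-2.6,-1.1],"rotation": [0,0,0],"gripper": 0},
  {"offset": [0,-5.2,-2.4],"rotation": [0,0,0],"gripper": 0},
  {"offset": [0,-7.7,-3.7],"rotation": [0,0,0],"gripper": 0},
  {"offset": [0,-10.1,-5.2],"rotation": [0,0,0],"gripper": 0},
  {"offset": [0,-12.5,-6.8],"rotation": [0,0,0],"gripper": 0},
  {"offset": [0,-14.8,-8.4],"rotation": [0,0,0],"gripper": 0},
  {"offset": [0,-17,-10.2],"rotation": [0,0,0],"gripper": 0},
  {"offset": [0,-19.2,-12],"rotation": [0,0,0],"gripper": 0},
  {"offset": [0,-21.3,-14],"rotation": [0,0,0],"gripper": 0},
  {"offset": [0,-23.3,-16],"rotation": [0,0,0],"gripper": 0},
  {"offset": [0,-25.2,-18.1],"rotation": [0,0,0],"gripper": 0},
  {"offset": [0,-27,-20.3],"rotation": [0,0,0],"gripper": 0},
])

```text
time: 9.2
tcp_pos: [0.496, -0.0239, 0.0676]
orientation: [-0.71, 1.571, -2.465]
wrist_force: [2.5, -1.0, -0.3]
finger_gap: 0.001
```

```bash
python3 arc.py -2.4 12
```

```text
9.2 [ 0.496  -0.0239  0.0676] R 0.0679 ang -151.94 F [ 2.5 -1.  -0.3] yaw -10.5 tilt [-0. -0. -1.]
[-0.4, -1.8, -2.2]
[-0.4, -3.5, -4.5]
[-0.4, -5.0, -6.9]
[-0.4, -6.4, -9.4]
[-0.4, -7.8, -11.9]
[-0.4, -9.0, -14.5]
[-0.4, -10.1, -17.1]
[-0.4, -11.1, -19.8]
[-0.4, -12.0, -22.5]
[-0.4, -12.8, -25.2]
[-0.4, -13.4, -28.0]
[-0.4, -14.0, -30.8]
```

>>> apply_moves([
  {"offset": [0,-1.8,-2.2],"rotation": [0,0,0],"gripper": 0},
  {"offset": [0,-3.5,-4.5],"rotation": [0,0,0],"gripper": 0},
  {"offset": [0,-5,-6.9],"rotation": [0,0,0],"gripper": 0},
  {"offset": [0,-6.4,-9.4],"rotation": [0,0,0],"gripper": 0},
  {"offset": [0,-7.8,-11.9],"rotation": [0,0,0],"gripper": 0},
  {"offset": [0,-9,-14.5],"rotation": [0,0,0],"gripper": 0},
  {"offset": [0,-10.1,-17.1],"rotation": [0,0,0],"gripper": 0},
  {"offset": [0,-11.1,-19.8],"rotation": [0,0,0],"gripper": 0},
  {"offset": [0,-12,-22.5],"rotation": [0,0,0],"gripper": 0},
  {"offset": [0,-12.8,-25.2],"rotation": [0,0,0],"gripper": 0},
  {"offset": [0,-13.4,-28],"rotation": [0,0,0],"gripper": 0},
  {"offset": [0,-14,-30.8],"rotation": [0,0,0],"gripper": 0},
])

```text
time: 10.4
tcp_pos: [0.488, 0.0089, 0.0676]
orientation: [-1.034, 1.571, -2.788]
wrist_force: [0.4, -2.9, -0.1]
finger_gap: 0.006
```

```bash
python3 arc.py -2 9
python3 - <<'E'
from h import *
f=grab('top'); crop(f,170,145,340,300,'top3.png',4.7)
E
```

```text
10.4 [0.488  0.0089 0.0676] R 0.0679 ang 179.22 F [ 0.4 -2.9 -0.1] yaw -10.5 tilt [-0. -0. -1.]
[-0.4, -0.4, -2.3]
[-0.4, -0.7, -4.7]
[-0.4, -0.9, -7.1]
[-0.4, -1.0, -9.4]
[-0.4, -1.0, -11.8]
[-0.4, -1.0, -14.2]
[-0.4, -0.9, -16.5]
[-0.4, -0.6, -18.9]
[-0.4, -0.3, -21.3]
```

View pics/top3.png

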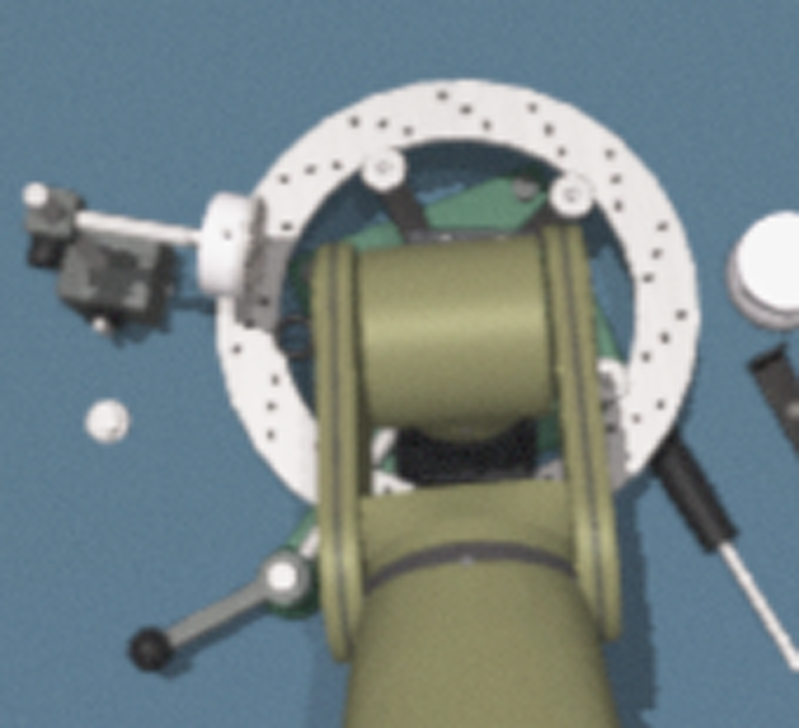

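Bobbins at (384,168) and (572,194) are visible, and the empty seat is at about (295,338), still short of the gauge.

```bash
cat >> h.py <<'E'
def seat(f,pts):
    for (u,v),k in pts:
        d=atz(f,170+u/4.7-.4,145+v/4.7-.4,.091)[:2]-C
        print('r',np.hypot(*d).round(4),'seat ang',(np.degrees(np.arctan2(d[1],d[0]))+72*k).round(2))
E
python3 - <<'E'
from h import *
import pickle
f=pickle.load(open('top.pkl','rb'))
seat(f,[((384,168),1),((572,194),2)])
E
```

```text
r 0.0933 seat ang 89.54
r 0.0937 seat ang 89.6
```

>>> apply_moves([
  {"offset": [0,-0.4,-2.3],"rotation": [0,0,0],"gripper": 0},
  {"offset": [0,-0.7,-4.7],"rotation": [0,0,0],"gripper": 0},
  {"offset": [0,-0.9,-7.1],"rotation": [0,0,0],"gripper": 0},
  {"offset": [0,-1,-9.4],"rotation": [0,0,0],"gripper": 0},
  {"offset": [0,-1,-11.8],"rotation": [0,0,0],"gripper": 0},
  {"offset": [0,-1,-14.2],"rotation": [0,0,0],"gripper": 0},
  {"offset": [0,-0.9,-16.5],"rotation": [0,0,0],"gripper": 0},
  {"offset": [0,-0.7,-18.3],"rotation": [0,0,0],"gripper": 0},
])

```text
time: 11.25
tcp_pos: [0.4906, 0.0271, 0.0676]
orientation: [-1.815, 1.57, 2.713]
wrist_force: [-0.3, -3.3, -0.5]
finger_gap: 0.003
```

```bash
python3 arc.py -1 5
python3 - <<'E'
from h import *
f=grab('top'); crop(f,170,145,340,300,'top4.png',4.7)
E
```

```text
11.25 [0.4906 0.0271 0.0676] R 0.068 ang 163.65 F [-0.3 -3.3 -0.5] yaw -10.5 tilt [-0.  0. -1.]
[-0.4, 0.1, -1.2]
[-0.4, 0.3, -2.4]
[-0.4, 0.5, -3.5]
[-0.4, 0.7, -4.7]
[-0.4, 0.9, -5.9]
```

View pics/top4.png

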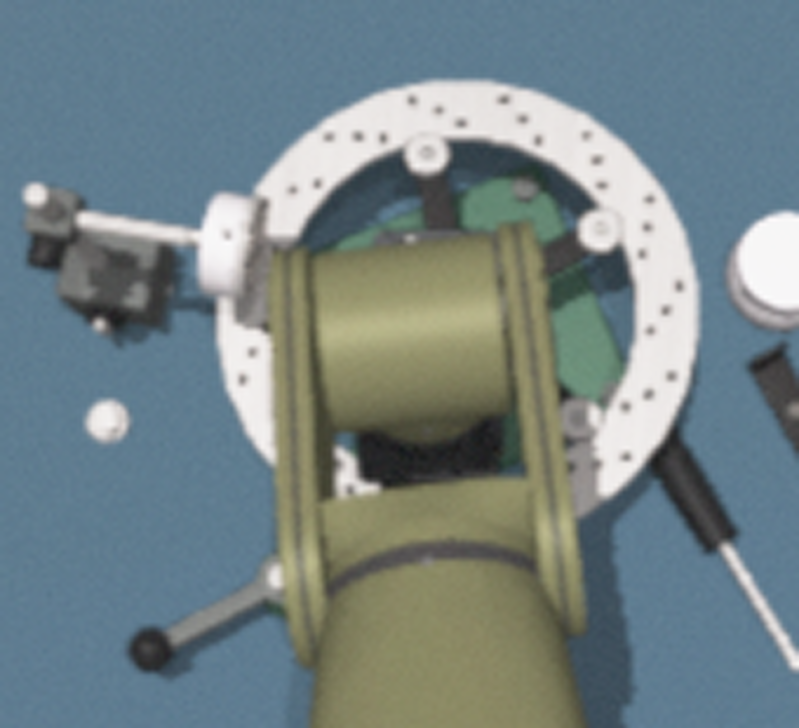

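Bobbins at (427,154) and (600,229).

Run:
```python
from h import *
import pickle
f=pickle.load(open('top.pkl','rb'))
seat(f,[((427,154),1),((600,229),2)])
```

```text
r 0.0929 seat ang 73.38
r 0.0937 seat ang 73.48
```

>>> apply_moves([
  {"offset": [0,0.1,-1],"rotation": [0,0,0],"gripper": 0},
  {"offset": [0,0.2,-2],"rotation": [0,0,0],"gripper": 0},
  {"offset": [0,0.4,-3],"rotation": [0,0,0],"gripper": 0},
  {"offset": [0,0.5,-3.8],"rotation": [0,0,0],"gripper": 0},
  {"offset": [0,0.5,-3.8],"rotation": [0,0,0],"gripper": 0},
  {"offset": [0,0.5,-3.8],"rotation": [0,0,0],"gripper": 0},
])

```text
time: 11.9
tcp_pos: [0.4919, 0.0307, 0.0676]
orientation: [-2.788, 1.57, 1.741]
wrist_force: [0.0, -1.4, 0.8]
finger_gap: 0.003
```

```bash
python3 arc.py -1 1
python3 - <<'E'
from h import *
f=grab('top'); crop(f,248,166,308,211,'top5.png',13)
E
```

```text
11.9 [0.4919 0.0307 0.0676] R 0.0679 ang 160.47 F [ 0.  -1.4  0.8] yaw -10.5 tilt [-0.  0. -1.]
[-0.4, 0.1, -1.2]
```

View pics/top5.png

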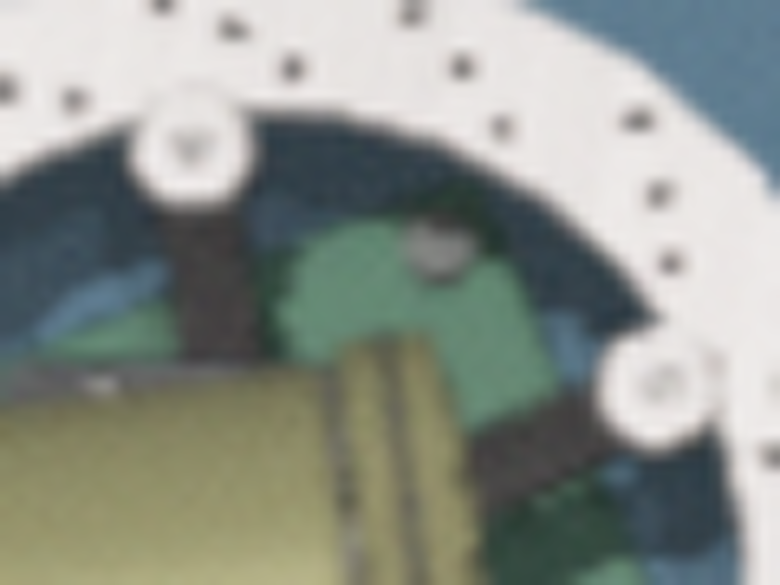

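Bobbin centres in this crop are at (192,149) and (657,387).

Run:
```python
from h import *
import pickle
f=pickle.load(open('top.pkl','rb'))
for u,v,k in[(192,149,1),(657,387,2)]:
    d=atz(f,248+u/13-.46,166+v/13-.46,.091)[:2]-C
    print('r',np.hypot(*d).round(4),'seat',(np.degrees(np.arctan2(d[1],d[0]))+72*k).round(2))
p,R,s=tool(); print((R.T@np.array([0,0,1])).round(2),R[:,1:].round(2).tolist())
n=np.array([np.cos(np.radians(160.5)+np.pi/2),np.sin(np.radians(160.5)+np.pi/2),0]) 
print('back dir tool',(R.T@n).round(2))
```

```text
r 0.0931 seat 70.2
r 0.093 seat 69.86
[-1. -0. -0.] [[0.98, -0.18], [-0.18, -0.98], [-0.0, -0.0]]
back dir tool [-0.   -0.16  0.99]
```

Seat is at about 70.0° against a target of 70.1°. Now I'll back off, lift and go to the clamp.

>>> apply_moves([
  {"offset": [0,-0.5,3],"rotation": [0,0,0],"gripper": 0},
  {"offset": [0,-1.2,7],"rotation": [0,0,0],"gripper": 0},
  {"offset": [0,-1.6,10],"rotation": [0,0,0],"gripper": 0},
  {"offset": [0,-1.6,10],"rotation": [0,0,0],"gripper": 0},
  {"offset": [-25,-1.6,10],"rotation": [0,0,0],"gripper": 0},
  {"offset": [-60,-1.6,10],"rotation": [0,0,0],"gripper": 0},
  {"offset": [-100,-1.6,10],"rotation": [0,0,0],"gripper": 0},
  {"offset": [-110,-1.6,10],"rotation": [0,0,0],"gripper": 0},
  {"offset": [-110,-1.6,10],"rotation": [0,0,0],"gripper": 0},
])

```text
time: 12.85
tcp_pos: [0.4899, 0.0209, 0.18]
orientation: [1.713, 1.566, -0.041]
wrist_force: [1.4, 0.3, -0.4]
finger_gap: 0.005
```

Run:
```python
from h import *
p,R,s=tool(); print(s['time'],p.round(4),s['wrist_force'].round(1))
off([.432,.226,.178],[.432,.226,.032])
```

```text
12.85 [0.4899 0.0209 0.18  ] [ 1.4  0.3 -0.4]
[1.7, -94.5, -191.0]
[147.6, -95.2, -190.9]
```

>>> apply_moves([
  {"offset": [0,-19,-38],"rotation": [0,0,0],"gripper": 0},
  {"offset": [0,-38,-76],"rotation": [0,0,0],"gripper": 0},
  {"offset": [0,-57,-115],"rotation": [0,0,0],"gripper": 0},
  {"offset": [0,-76,-153],"rotation": [0,0,0],"gripper": 0},
  {"offset": [0,-95,-191],"rotation": [0,0,0],"gripper": 0},
  {"offset": [0,-95,-191],"rotation": [0,0,0],"gripper": 0},
  {"offset": [0,-95,-191],"rotation": [0,0,0],"gripper": 0},
])

```text
time: 13.55
tcp_pos: [0.4287, 0.2262, 0.1753]
orientation: [-0.904, 1.567, -2.657]
wrist_force: [0.6, -0.3, -0.1]
finger_gap: 0.003
```

Run:
```python
from h import *
f=grab('top'); crop(f,170,145,340,300,'top6.png',4.7)
p,R,s=tool(); print(s['time'],p.round(4),s['wrist_force'].round(1))
off([.432,.226,.032])
```

```text
13.6 [0.4292 0.2256 0.1757] [-1.  -0.3  0.2]
[143.7, 3.0, -1.2]
```

View pics/top6.png

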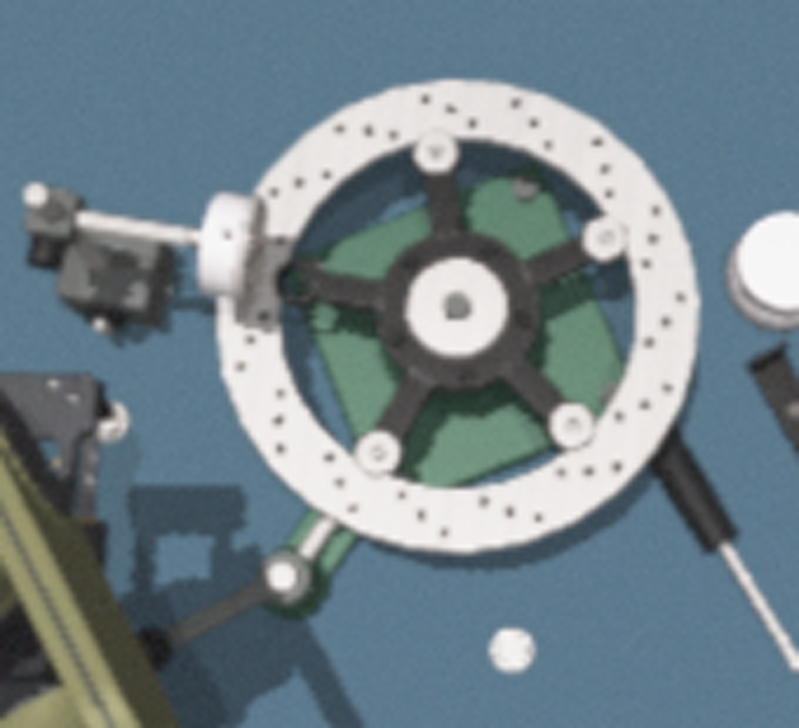

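The seat arm now points at the gauge. The four bobbins are at (435,153), (604,238), (572,425) and (378,453).

Run:
```python
from h import *
import pickle
from scipy.optimize import least_squares
t=pickle.load(open('top.pkl','rb'))
P=np.array([atz(t,170+u/4.7-.4,145+v/4.7-.4,.091)[:2] for u,v in[(435,153),(604,238),(572,425),(378,453)]])
def res(x):
    k=x[2]-np.arange(1,5)*np.radians(72)
    return (np.c_[x[0]+.094*np.cos(k),x[1]+.094*np.sin(k)]-P).ravel()
r=least_squares(res,[.556,.008,1.22]); c=r.x[:2]; print(c,np.degrees(r.x[2]),(r.fun*1e3).round(1))
p=atz(t,170+36/4.7-.4,145+194/4.7-.4,.2)[:2]-c; print('gauge',np.degrees(np.arctan2(p[1],p[0])),np.hypot(*p))
```

```text
[0.55535696 0.00850421] 70.21894534788943 [ 0.8  0.   0.1 -0.1 -0.4 -0.1 -0.4  0.3]
gauge 69.91656224600338 0.21816019651488894
```

Seat is at 70.2° against gauge 69.9°, so it is aligned. Next I descend beside the knob.

>>> apply_moves([
  {"offset": [30,3,-1],"rotation": [0,0,0],"gripper": 0},
  {"offset": [60,3,-1],"rotation": [0,0,0],"gripper": 0},
  {"offset": [90,3,-1],"rotation": [0,0,0],"gripper": 0},
  {"offset": [120,3,-1],"rotation": [0,0,0],"gripper": 0},
  {"offset": [140,3,-1],"rotation": [0,0,0],"gripper": 0},
  {"offset": [140,3,-1],"rotation": [0,0,0],"gripper": 0},
  {"offset": [140,3,-1],"rotation": [0,0,0],"gripper": 0},
])

```text
time: 14.3
tcp_pos: [0.4333, 0.2254, 0.0374]
orientation: [-0.937, 1.57, -2.693]
wrist_force: [-0.7, -0.0, 0.4]
finger_gap: 0.009
```

```bash
cat > cl.py <<'E'
from h import *
import sys
V=np.array([.4263,.1327]); p,R,s=tool(); d=p[:2]-V; a=np.degrees(np.arctan2(d[1],d[0]))
print(s['time'],p.round(4),'R',np.hypot(*d).round(4),'ang',a.round(1),'F',s['wrist_force'].round(1))
st=float(sys.argv[1])
off(*[[*(V+.087*np.array([np.cos(np.radians(a+st*k)),np.sin(np.radians(a+st*k))])),.032] for k in range(1,int(sys.argv[2])+1)])
E
python3 cl.py 2 12
```

```text
14.3 [0.4333 0.2254 0.0374] R 0.093 ang 85.7 F [-0.7 -0.   0.4]
[5.4, -2.3, 6.3]
[5.4, -5.3, 6.8]
[5.4, -8.3, 7.4]
[5.4, -11.3, 8.1]
[5.4, -14.2, 8.9]
[5.4, -17.1, 9.8]
[5.4, -20.0, 10.8]
[5.4, -22.8, 11.9]
[5.4, -25.6, 13.1]
[5.4, -28.3, 14.4]
[5.4, -31.0, 15.8]
[5.4, -33.7, 17.3]
```

>>> apply_moves([
  {"offset": [2,-2.3,3],"rotation": [0,0,0],"gripper": 0},
  {"offset": [3,-5.3,6],"rotation": [0,0,0],"gripper": 0},
  {"offset": [3,-8.3,7.4],"rotation": [0,0,0],"gripper": 0},
  {"offset": [3,-11.3,8.1],"rotation": [0,0,0],"gripper": 0},
  {"offset": [3,-14.2,8.9],"rotation": [0,0,0],"gripper": 0},
  {"offset": [3,-17.1,9.8],"rotation": [0,0,0],"gripper": 0},
  {"offset": [3,-20,10.8],"rotation": [0,0,0],"gripper": 0},
  {"offset": [3,-22.8,11.9],"rotation": [0,0,0],"gripper": 0},
  {"offset": [3,-25.6,13.1],"rotation": [0,0,0],"gripper": 0},
  {"offset": [3,-28.3,14.4],"rotation": [0,0,0],"gripper": 0},
  {"offset": [3,-31,15.8],"rotation": [0,0,0],"gripper": 0},
  {"offset": [3,-33.7,17.3],"rotation": [0,0,0],"gripper": 0},
])

```text
time: 15.5
tcp_pos: [0.3966, 0.2158, 0.0346]
orientation: [-2.77, 1.57, 1.758]
wrist_force: [2.4, -0.8, 1.3]
finger_gap: 0.004
```

```bash
python3 cl.py 2 12
```

```text
15.5 [0.3966 0.2158 0.0346] R 0.0883 ang 109.7 F [ 2.4 -0.8  1.3]
[2.6, -2.0, 2.7]
[2.6, -4.5, 4.3]
[2.6, -7.0, 6.1]
[2.6, -9.4, 7.9]
[2.6, -11.8, 9.8]
[2.6, -14.0, 11.8]
[2.6, -16.3, 13.9]
[2.6, -18.4, 16.1]
[2.6, -20.5, 18.3]
[2.6, -22.4, 20.6]
[2.6, -24.3, 23.0]
[2.6, -26.2, 25.4]
```

>>> apply_moves([
  {"offset": [1,-2,2.7],"rotation": [0,0,0],"gripper": 0},
  {"offset": [1,-4.5,4.3],"rotation": [0,0,0],"gripper": 0},
  {"offset": [1,-7,6.1],"rotation": [0,0,0],"gripper": 0},
  {"offset": [1,-9.4,7.9],"rotation": [0,0,0],"gripper": 0},
  {"offset": [1,-11.8,9.8],"rotation": [0,0,0],"gripper": 0},
  {"offset": [1,-14,11.8],"rotation": [0,0,0],"gripper": 0},
  {"offset": [1,-16.3,13.9],"rotation": [0,0,0],"gripper": 0},
  {"offset": [1,-18.4,16.1],"rotation": [0,0,0],"gripper": 0},
  {"offset": [1,-20.5,18.3],"rotation": [0,0,0],"gripper": 0},
  {"offset": [1,-22.4,20.6],"rotation": [0,0,0],"gripper": 0},
  {"offset": [1,-24.3,23],"rotation": [0,0,0],"gripper": 0},
  {"offset": [1,-26.2,25.4],"rotation": [0,0,0],"gripper": 0},
])

```text
time: 16.7
tcp_pos: [0.3662, 0.1955, 0.0336]
orientation: [-1.831, 1.571, 2.698]
wrist_force: [1.4, -0.3, 0.3]
finger_gap: 0.007
```

```bash
python3 cl.py 2 12
```

```text
16.7 [0.3662 0.1955 0.0336] R 0.0869 ang 133.8 F [ 1.4 -0.3  0.3]
[1.6, -1.8, 2.4]
[1.6, -3.4, 5.0]
[1.6, -5.0, 7.6]
[1.6, -6.5, 10.3]
[1.6, -7.8, 13.0]
[1.6, -9.1, 15.7]
[1.6, -10.3, 18.5]
[1.6, -11.3, 21.4]
[1.6, -12.3, 24.3]
[1.6, -13.2, 27.2]
[1.6, -13.9, 30.1]
[1.6, -14.6, 33.1]
```

>>> apply_moves([
  {"offset": [0,-1.8,2.4],"rotation": [0,0,0],"gripper": 0},
  {"offset": [0,-3.4,5],"rotation": [0,0,0],"gripper": 0},
  {"offset": [0,-5,7.6],"rotation": [0,0,0],"gripper": 0},
  {"offset": [0,-6.5,10.3],"rotation": [0,0,0],"gripper": 0},
  {"offset": [0,-7.8,13],"rotation": [0,0,0],"gripper": 0},
  {"offset": [0,-9.1,15.7],"rotation": [0,0,0],"gripper": 0},
  {"offset": [0,-10.3,18.5],"rotation": [0,0,0],"gripper": 0},
  {"offset": [0,-11.3,21.4],"rotation": [0,0,0],"gripper": 0},
])

```text
time: 17.5
tcp_pos: [0.3513, 0.1764, 0.0337]
orientation: [-2.689, 1.571, 1.839]
wrist_force: [1.4, 1.1, 0.1]
finger_gap: 0.005
```

```bash
python3 cl.py 0.7 10
```

```text
17.5 [0.3513 0.1764 0.0337] R 0.0868 ang 149.8 F [1.4 1.1 0.1]
[1.7, -0.5, 0.9]
[1.7, -0.9, 1.9]
[1.7, -1.2, 3.0]
[1.7, -1.5, 4.0]
[1.7, -1.8, 5.0]
[1.7, -2.1, 6.0]
[1.7, -2.4, 7.0]
[1.7, -2.7, 8.1]
[1.7, -2.9, 9.1]
[1.7, -3.2, 10.1]
```

>>> apply_moves([
  {"offset": [0,-0.5,1],"rotation": [0,0,0],"gripper": 0},
  {"offset": [0,-0.9,2],"rotation": [0,0,0],"gripper": 0},
  {"offset": [0,-1.2,3],"rotation": [0,0,0],"gripper": 0},
  {"offset": [0,-1.5,4],"rotation": [0,0,0],"gripper": 0},
  {"offset": [0,-1.8,5],"rotation": [0,0,0],"gripper": 0},
  {"offset": [0,-2.1,6],"rotation": [0,0,0],"gripper": 0},
])

```text
time: 18.1
tcp_pos: [0.3483, 0.171, 0.0337]
orientation: [-2.449, 1.571, 2.08]
wrist_force: [0.5, 0.8, -0.1]
finger_gap: 0.003
```

```bash
python3 cl.py 0.7 5
```

```text
18.1 [0.3483 0.171  0.0337] R 0.0869 ang 153.8 F [ 0.5  0.8 -0.1]
[1.7, -0.4, 1.0]
[1.7, -0.6, 2.0]
[1.7, -0.9, 3.1]
[1.7, -1.1, 4.1]
[1.7, -1.3, 5.1]
```

>>> apply_moves([
  {"offset": [0,-0.4,1],"rotation": [0,0,0],"gripper": 0},
  {"offset": [0,-0.6,2],"rotation": [0,0,0],"gripper": 0},
  {"offset": [0,-0.9,3],"rotation": [0,0,0],"gripper": 0},
  {"offset": [0,-0.9,3],"rotation": [0,0,0],"gripper": 0},
])

```text
time: 18.5
tcp_pos: [0.3478, 0.1699, 0.0339]
orientation: [2.779, 1.565, 1.023]
wrist_force: [4.9, 8.9, -4.0]
finger_gap: 0.007
```

```bash
python3 cl.py 0.7 5
```

```text
18.5 [0.3478 0.1699 0.0339] R 0.0869 ang 154.6 F [ 4.9  8.9 -4. ]
[1.9, -0.4, 1.0]
[1.9, -0.6, 2.0]
[1.9, -0.9, 3.1]
[1.9, -1.1, 4.1]
[1.9, -1.3, 5.2]
```

The stop is reached: force rose from 1 to 10 N at the expected angle. Now I back off, lift and retreat.

>>> apply_moves([
  {"offset": [0,2,-4],"rotation": [0,0,0],"gripper": 0},
  {"offset": [0,3,-12],"rotation": [0,0,0],"gripper": 0},
  {"offset": [0,3,-20],"rotation": [0,0,0],"gripper": 0},
  {"offset": [-20,3,-20],"rotation": [0,0,0],"gripper": 0},
  {"offset": [-60,3,-20],"rotation": [0,0,0],"gripper": 0},
  {"offset": [-110,3,-20],"rotation": [0,0,0],"gripper": 0},
  {"offset": [-160,3,-20],"rotation": [0,0,0],"gripper": 0},
  {"offset": [-200,-30,-60],"rotation": [0,0,0],"gripper": 0},
  {"offset": [-220,-60,-105],"rotation": [0,0,0],"gripper": 0},
  {"offset": [-220,-80,-150],"rotation": [0,0,0],"gripper": 0},
  {"offset": [-220,-100,-200],"rotation": [0,0,0],"gripper": 0},
  {"offset": [-220,-100,-200],"rotation": [0,0,0],"gripper": 0},
])

```text
time: 19.7
tcp_pos: [0.2836, 0.3865, 0.2541]
orientation: [-2.909, 1.57, 1.623]
wrist_force: [1.2, 0.4, -0.4]
finger_gap: 0.007
```

>>> apply_moves([
  {"offset": [0,0,0],"rotation": [0,0,0],"gripper": 0},
  {"offset": [0,0,-50],"rotation": [0,0,0],"gripper": 0},
  {"offset": [0,0,-100],"rotation": [0,0,0],"gripper": 0},
  {"offset": [0,0,-100],"rotation": [0,0,0],"gripper": 0},
  {"offset": [0,0,-100],"rotation": [0,0,0],"gripper": 0},
])

```text
time: 20.2
tcp_pos: [0.3035, 0.4812, 0.2521]
orientation: [-0.287, 1.567, -2.041]
wrist_force: [0.0, 0.7, 0.7]
finger_gap: 0.008
```

Run:
```python
from h import *
f=grab('top'); crop(f,170,145,340,300,'top7.png',4.7)
p,R,s=tool(); print(s['time'],p.round(4),s['wrist_force'].round(1),s['qvel'].round(3))
```

```text
20.25 [0.3035 0.4807 0.253 ] [ 1.  -0.6 -0.4] [-0.008 -0.042  0.011  0.001 -0.004 -0.   ]
```

View pics/top7.png

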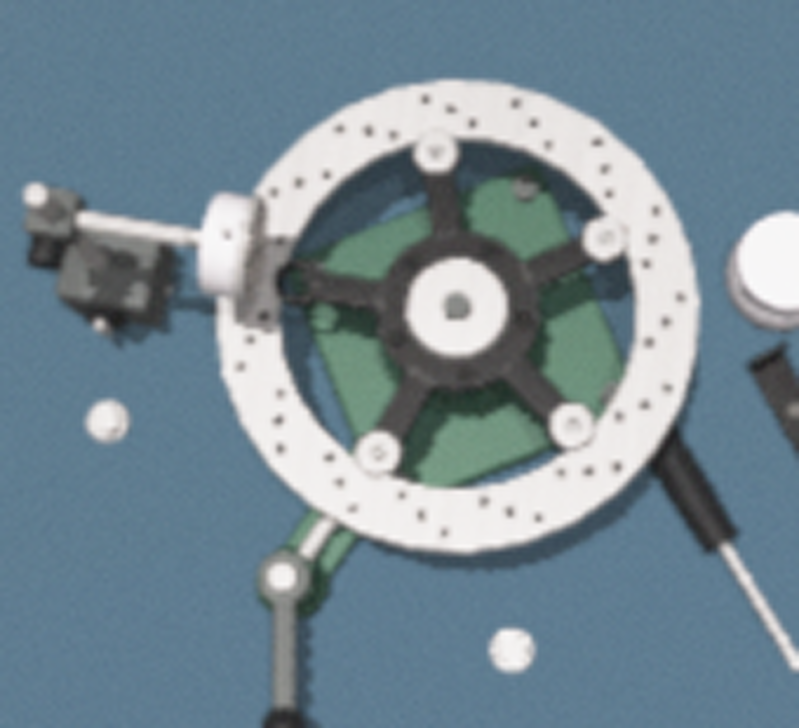

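The disc is unchanged and the loose things are in place. The lever runs from (283,577) to a knob near (285,725), at the picture's edge. I'll check its angle numerically.

Run:
```python
from h import *
f=grab('top')
g=f['img'][285:325,215:250].astype(int).sum(2); m=(g<150).astype(np.uint8)
n,l,st,ce=cv2.connectedComponentsWithStats(m); i=1+st[1:,4].argmax(); u,v=ce[i]+[215,285]; print(st[i],u,v)
k=atz(f,u,v,.046)[:2]; pv=atz(f,170+283/4.7-.4,145+577/4.7-.4,.055)[:2]; d=k-pv
print(k,pv,np.hypot(*d),'lever world',np.degrees(np.arctan2(d[1],d[0])))
q=pv-[.5554,.0085]; y=np.degrees(np.arctan2(q[1],q[0]))-123.69; print('stand yaw',y,'clamp',np.radians(np.degrees(np.arctan2(d[1],d[0]))-90-y))
```

```text
[12 12  8  7 25] 231.4 300.44
[0.33908769 0.142722  ] [0.42578469 0.13280858] 0.08726193258850573 lever world 173.47681277528375
stand yaw 12.507243971227808 clamp 1.2386526443514305
```

```bash
python3 -c "
from rig import arm
print(arm.job_done())"
```

```text
the job is handed in; nothing more can be done
None
```

The empty bobbin seat now points at the gauge's plunger and the clamp lever is home. The job was handed in at about 20 s, with the arm raised and clear.

- **Turning the disc:** I pushed one carrier arm clockwise about 179° with the closed fingertips, on the side away from the gauge. Force stayed around 2–4 N at the points where I read it.
- **Alignment:** After I backed off, a fit to the four fitted bobbins put the seat at 70.2° and the gauge at 69.9°. The last picture shows the disc unchanged after clamping.
- **Clamp:** I pushed the lever until the force rose from about 1 N to about 10 N at the angle expected for the stop. The picture measures it at 1.24 rad against the 1.2 rad stop. That picture angle is less certain than the force reading.
- **Surroundings:** The gauge and the loose things visible in the last close-up (both bobbins, and the parts of the screwdriver, tin and bracket in view) had not moved. I did not check the wrench and control unit again, but the arm did not come down near them.

No check failed. The fingertips were hidden in the pictures taken while pushing, so keeping off the ring rests on the measured tool positions.

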